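Hold a tea carton in the corner of the date coder

ROBOT

A 7-joint arm with a two-finger parallel gripper is mounted at the origin on the work surface. World frame = base frame: x ahead of the robot, y to its left, z up, the work surface at z = 0. Lengths are in mm, angles in degrees, forces in N, time in s.
With the tool pointing down it reaches from about 375 to 925 mm from the base axis. Payload 3.1 kg.
Tool frame: the origin (TCP) lies at the very end of the fingers, on their centre line; the grasp point (between the pads) lies 19 mm behind it; y points along the fingers, z is the direction in which the jaws open and shut, and the axes are right-handed (so a half turn about y gives the same grasp; the last joint's range is limited). The gripper opens to 85 mm and grips with 20 to 120 N. Pads are 22 mm wide; open, the fingers measure 114 mm over their backs; the gripper's body (76 mm by 85 mm) begins 54 mm behind the grasp point. The pads swing forward as they close: fully open they stand 13 mm farther back than shut.
Start: joints at [-70.348, 21.939, 2.515, 91.553, -1.026, 66.532, -2.859], TCP at [277.31, 587.879, 231.269] pointing down, gripper open.
Joint ranges: [-149.38, 149.38], [-23.57, 123.04], [-84.95, 90], [0, 143.3], [-89.99, 269.99], [3.08, 112.72], [-163.45, 163.45]. Speed limits (degrees/s): [159.86, 159.86, 180, 180, 180, 180, 180].

INTERFACE

Orientations are given as a 3x3 rotation matrix whose columns are the frame's x, y, z axes.
In Python, from bench import r gives the robot as it stands.
- The arm moves only by the tool apply_moves, never from a script. Its arguments are lists of equal length, an entry for each row: "slide": the shift along the world's x, y, z in m, a list of three; "delta_rot": the turn, a rotation vector about the world's x, y, z in degrees, a list of three; "grip": the opening, from 0 (shut) to 1 (fully open). In form: {"slide": [[dx, dy, dz], ...], "delta_rot": [[wx, wy, wz], ...], "grip": [grip, ...]}. A call has exactly 10 rows; each row shifts and turns the pose as measured when the row begins; what a row does not reach is not made up. A row lasts 1/10 s, in which the tool goes at most 50 mm and 8.59 degrees, less where a joint would pass 70% of its speed; a pose out of reach is approached as far as the arm can. A call is refused whole if a number of a shift passes 0.05 or a number of a turn 8.59, either way. A call with a gripper value outside its range is refused whole. The fingers move at their own pace and stop on an object; the grip force is fixed at half the most. Time passes only in rows, so rows that do not move let the fingers close, or fill a call up. It gives the time, the measured TCP pose, the force and the opening at its end, in the units of the state.
- r.state(): the state, without advancing time (a new reading comes with each control period).
- r.read_camera(name): name is "scene" or "top" or "wrist"; returns the picture (384x512x3 uint8, blue, green, red); there is no depth.
- r.camera_info(name): a dict with "camera_matrix" (3x3 intrinsics, pixels), "view" (4x4, takes a point from world to camera coordinates). Camera axes: x right, y down, z forward; pixel columns grow to the right and rows downward; lengths in mm; the calibration is good to about 2 mm. A picture is of the moment at which its call begins: read the wrist's pose just before it. camera_info takes no time and is no camera call; for the wrist camera it gives the pose at the moment of the call.
- r.job_done(): hands the job in, once; it reports no verdict.
The state is a dict: "clock": time; "joint_pos": joint angles; "joint_vel": joint speeds; "tau": joint torques, N m; "ee_pos": TCP position; "tool_rot": TCP orientation; "ft_force": force on the tool from outside, world axes, zero at the start; "wrist_torque": the same for the moment, N m; "finger_gap": opening from 0.0 (shut) to 1.0 (fully open).
Only numpy, scipy, OpenCV 4.12 (cv2) and the standard library are available. Lean on these libraries where they do the work, as an engineer would, in place of code of your own. Each camera call takes 0.05 s, during which the arm holds its last target.

TASK

Pick up the teal tea carton and stand it upright on the bed of the date coder with its cream panel flat against the long rail, where the print window is. Only then slide it along the rail, home against the end stop so that the sprung trigger pin is pushed right in, and finish while still gripping it there, kept pressed snugly against the rail and the end stop at once: do not let go, the program ends holding. Leave the orange carton, the cup and the tin where they stand.

Things in the scene. Friction and masses are not known exactly. Their poses are not given: they have to be found in the camera images.
- carton_center (a point): centre (half-way up) of the teal tea carton: a stiff, filled, upright box 60 x 60 mm and 85 mm tall, about 0.12 kg, standing loose on the counter. z up; +y points out of the face with the plain cream panel to be coded (a cream strip also folds over the top edge on that side); the +x and -x faces carry a yellow disc and band
- carton_panel (a point): centre of the cream panel: the carton's +y face, 30 mm from carton_center; axes as carton_center
- coder_corner (a point): inner corner of the coder's two fences, at bed level. z up; x runs along the rail to the end stop; y points to the rail. The rail's face is the plane y = 0, the stop's face x = 0; the open bed spans x = -200 to 0, y = -98 to 0 mm. A carton home in the corner, panel to the rail, has its axes parallel to these and its centre at (-30, -30, 42.5) mm
- coder: the date coder, a grey bench machine fixed to the counter, its level steel bed 20 mm above the counter. Origin 20 mm under coder_corner, axes as there. Behind the rail a white print head stands 83 mm above the bed and a tilted display 70 mm; behind the end stop lies only the trigger's barrel, 34 mm high
- coder_rail: the long fence: fixed upright aluminium plate, 212 mm long (x = -200 to 12 mm from the corner), 65 mm high above the bed, with a 40 x 16 mm print window centred 30 mm before the corner and 45 mm up. Origin at the corner, bed level
- coder_stop: the end stop, the short fence: fixed aluminium plate 60 mm wide, only 30 mm high above the bed, 12 mm thick, so fingers on a carton can pass over it. Origin at the corner, bed level
- coder_trigger (a joint): sprung brass trigger pin, 12 mm thick, in the end stop, 30 mm from the rail's face and 20 mm above the bed. 0 m = out, standing 8 mm proud of the stop's face (0.8 N starts it); 0.008 m = pushed in flush with the stop's face by the carton (2.4 N). It springs back when let go. The coder fires once it is pushed in beyond about 0.004 m
- orange_carton: bystander: orange tea carton, 60 x 60 x 85 mm; origin at the centre of its underside
- cup: bystander: green tea cup, 80 mm across, 62 mm tall; origin at the centre of its underside
- tin: bystander: round black and red tea tin with a steel lid, 75 mm across, 95 mm tall; origin at the centre of its underside
Things that resemble listed ones, but are neither listed nor needed, are in the scene too. What is shaped like the part that bears carton_center but blue, pink or purple is not meant.

How it is judged (in metres and radians):
On the way, in this order (a step that is already met when the one before it is completed fails the run):
1. the teal carton is gripped and lifted clear of the counter (height (world z) of carton_center above 0.07 m and contact force between the fingers and carton above 1 N), for 0.1 s.
2. it stands on the bed with its cream panel flat against the rail, the trigger still out (y of carton_panel in the frame of coder_corner between -0.004 and 0.004 m and x of carton_panel in the frame of coder_corner above -0.19 m and y of carton_center in the frame of coder_corner below -0.024 m and z of carton_center in the frame of coder_corner below 0.0485 m and angle between the x axis of carton_center and the x axis of coder_corner, either way round below 0.1 rad and value of joint coder_trigger below 0.003 m), for 0.1 s.
At the end, for the whole second after the job is handed in: The gripper still holds the teal carton at rest, standing on the coder's bed (within 6 mm) and upright and square (within 5.7 degrees), cream panel to the rail within 3 mm, touching the rail and the end stop at once with more than 0.7 N on each, the trigger pin pushed in more than 6 mm (contact force between carton and coder_rail above 0.7 N and contact force between carton and coder_stop above 0.7 N and contact force between the fingers and carton above 2 N and value of joint coder_trigger above 0.006 m and y of carton_panel in the frame of coder_corner above -0.003 m and x of carton_panel in the frame of coder_corner between -0.034 and -0.026 m and y of carton_center in the frame of coder_corner below -0.026 m and z of carton_center in the frame of coder_corner below 0.0485 m and angle between carton_center's own z axis and vertical below 0.1 rad and angle between the x axis of carton_center and the x axis of coder_corner, either way round below 0.1 rad and linear speed of carton below 0.02 m/s); the arm keeps its last pose, push and grip.
It fails at once if the coder is triggered while the cream panel is not against the rail (value of joint coder_trigger above 0.004 m and (y of carton_panel in the frame of coder_corner below -0.006 m or y of carton_panel in the frame of coder_corner above 0.006 m)).
It fails at once if the orange carton is moved or tipped (distance of orange_carton from where it was at the start of the episode above 0.02 m or angle between orange_carton's own z axis and vertical above 0.3 rad).
It fails at once if the cup is moved or tipped (distance of cup from where it was at the start of the episode above 0.02 m or angle between cup's own z axis and vertical above 0.3 rad).
It fails at once if the tin is moved or tipped (distance of tin from where it was at the start of the episode above 0.02 m or angle between tin's own z axis and vertical above 0.3 rad).
It also fails if it takes over 51 s, if anything falls off the work surface, if the arm or the gripper's body presses on something with over 40 N, if the wrist force passes 120 N, or if a joint passes its speed limit or range.

## Working session

There is one attempt and no reset: what is moved stays moved. The work goes in short steps, Python scripts to look and compute and a tool call to move; the robot and the scene stay as the last step left them, time stands still between calls to the robot, and variables do not carry over. Pictures are saved under pics/ and viewed, and the job is handed in when it is done.

Besides the shell and the picture viewer there is one more tool, called after "Emit:" by a JSON object that holds its "op" and its "data". apply_moves: Moves the arm, as the interface text tells. Its arguments: {"type":"object","properties":{"slide":{"type":"array","items":{"type":"array","items":{"type":"number"}}},"delta_rot":{"type":"array","items":{"type":"array","items":{"type":"number"}}},"grip":{"type":"array","items":{"type":"number"}}},"required":["slide","delta_rot","grip"]}

```bash
ls; mkdir -p pics
python3 - <<'E'
from bench import r
import cv2
s=r.state();print(s)
for n in("scene","top","wrist"):
    print(n,r.camera_info(n)); cv2.imwrite(f"pics/{n}0.png",r.read_camera(n))
E
```

```text
pics
{'clock': 0.0, 'joint_pos': array([-70.34666935,  21.99428089,   2.51176918,  91.65084472,
        -1.0237606 ,  66.53262969,  -2.8614915 ]), 'joint_vel': array([ 0.01128671, -0.0122756 ,  0.08103014, -0.0088012 , -0.01793774,
        0.10814937,  0.15179035]), 'tau': array([-3.87190694e-04, -4.33462036e+01,  1.02471996e+00, -2.49520183e+01,
        1.05890914e-02,  1.12059480e-02, -2.56076014e-06]), 'ee_pos': array([276.94566098, 586.9797669 , 229.84673871]), 'tool_rot': array([[ 9.04423445e-01, -9.92491608e-04,  4.26634793e-01],
       [-4.26635911e-01, -2.52188675e-03,  9.04419947e-01],
       [ 1.78295425e-04, -9.99996328e-01, -2.70428606e-03]]), 'ft_force': array([-0.00303546,  0.29900918, -0.03410313]), 'wrist_torque': array([ 0.02029308, -0.03581807, -0.02126652]), 'finger_gap': 0.9971994233840653}
scene {'camera_matrix': array([[415.06899929,   0.        , 256.88311287],
       [  0.        , 415.06899929, 192.14671315],
       [  0.        ,   0.        ,   1.        ]]), 'view': array([[-7.42894591e-01,  6.69363068e-01,  7.79167776e-03,
         4.37966154e+02],
      
[... 606 characters left out ...]
       [ 1.02265394e-01, -2.20054556e-02, -9.94513725e-01,
         9.45947488e+02],
       [ 0.00000000e+00,  0.00000000e+00,  0.00000000e+00,
         1.00000000e+00]])}
wrist {'camera_matrix': array([[291.79633694,   0.        , 252.99171923],
       [  0.        , 291.79633694, 195.9626573 ],
       [  0.        ,   0.        ,   1.        ]]), 'view': array([[ 4.27308392e-01,  9.04103031e-01, -2.29054164e-03,
        -6.49131293e+02],
       [ 8.63328735e-01, -4.07282239e-01,  2.97967570e-01,
        -3.78578251e+01],
       [ 2.68460486e-01, -1.29301534e-01, -9.54573245e-01,
         3.79681386e+02],
       [ 0.00000000e+00,  0.00000000e+00,  0.00000000e+00,
         1.00000000e+00]])}
```

View pics/scene0.png

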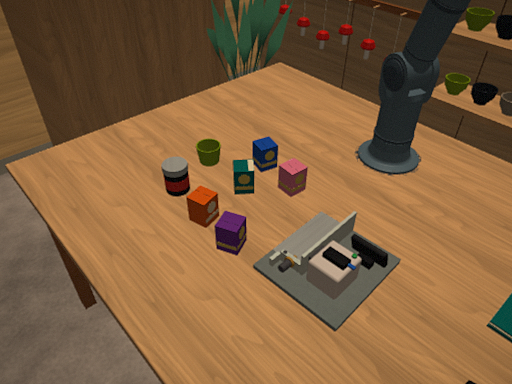

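View pics/top0.png

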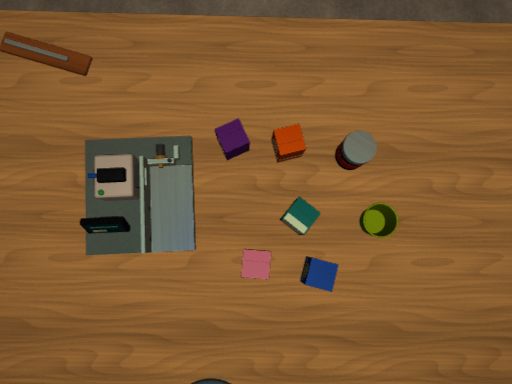

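View pics/wrist0.png

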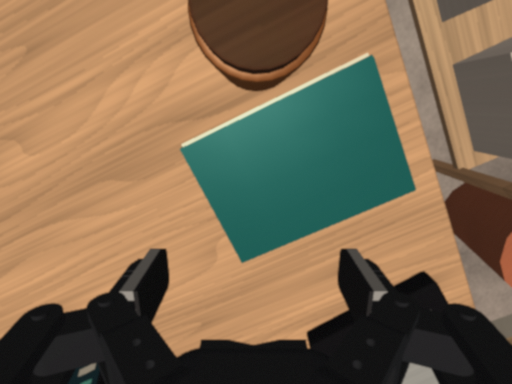

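Run:
```python
import cv2
t=cv2.imread("pics/top0.png")
cv2.imwrite("pics/tc.png",cv2.resize(t[125:265,75:205],None,fx=5.5,fy=4.28*5.5/5.5*1,interpolation=cv2.INTER_CUBIC) if 0 else cv2.resize(t[130:260,80:200],None,fx=4.6,fy=4.6,interpolation=cv2.INTER_CUBIC))
cv2.imwrite("pics/tt.png",cv2.resize(t[185:245,270:350],None,fx=8,fy=8,interpolation=cv2.INTER_CUBIC))
```

```text
(no output)
```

View pics/tc.png

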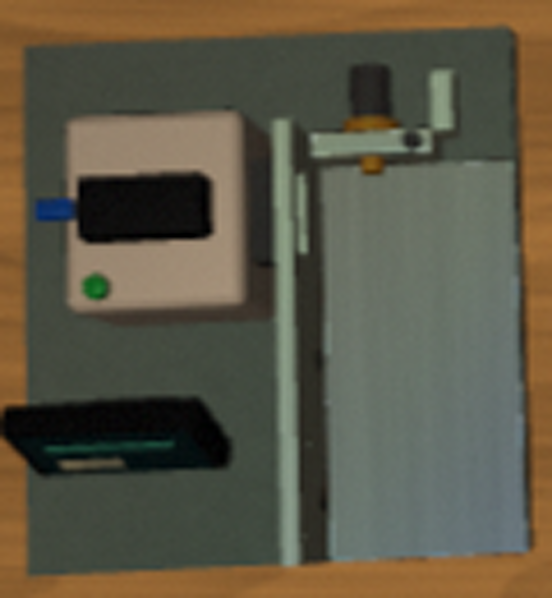

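View pics/tt.png

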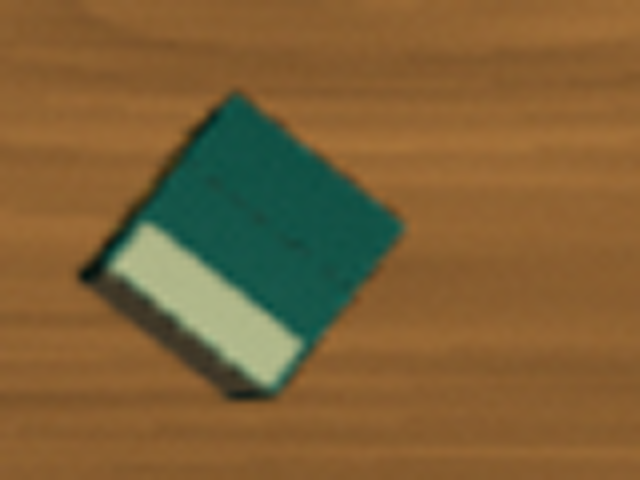

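```bash
cat > h.py <<'E'
import numpy as np, cv2
from scipy.optimize import least_squares
from bench import r
def proj(n,P,info=None):
    i=info or r.camera_info(n); P=np.atleast_2d(P)
    c=P@i["view"][:3,:3].T+i["view"][:3,3]
    u=c@i["camera_matrix"].T; return u[:,:2]/u[:,2:]
def place(p,L,z0):
    c,s=np.cos(p[2]),np.sin(p[2]); L=np.atleast_2d(L).astype(float)
    return np.c_[c*L[:,0]-s*L[:,1]+p[0], s*L[:,0]+c*L[:,1]+p[1], L[:,2]+z0]
def fit(n,L,px,z0,p0,info=None):
    i=info or r.camera_info(n)
    f=lambda p:(proj(n,place([p[0],p[1],p[2]],L,z0),i)-px).ravel()
    q=least_squares(f,p0,x_scale=[100,100,1])
    return q.x,q.fun.reshape(-1,2)
def uncrop(c,k,off): return (np.array(c,float)+.5)/k-.5+np.array(off)
E
python3 - <<'E'
from h import *
np.set_printoptions(suppress=True,precision=2)
px=uncrop([(514,160),(530,550),(300,565),(294,120),(327,562)],4.6,(80,130))
L=[(0,-98,0),(-200,-98,0),(-200,0,65),(12,0,65),(-200,0,0)]
print(fit("top",L,px,20,[500,100,0]))
px=uncrop([(237,92),(405,228),(275,392),(105,268)],8,(270,185))
# local order: strip corners +y; 
L=[(30,-30,42.5),(-30,-30,42.5),(-30,30,42.5),(30,30,42.5)]
for y0 in (0,1.57,3.14,-1.57): 
    p,f=fit("top",L,px,42.5,[480,-200,y0]);print(p,np.degrees(p[2]),f.ravel())
E
```

```text
(array([585.18, 154.7 ,   0.06]), array([[ 0.24, -0.06],
       [-0.61,  0.61],
       [ 0.06, -0.04],
       [-0.47, -0.46],
       [ 0.8 , -0.04]]))
[ 470.9  -193.94    0.92] 52.929603557448225 [-0.29 -0.09  0.48 -0.29  0.21  0.92 -0.4  -0.55]
[ 470.9  -193.94    0.92] 52.9296085707385 [-0.29 -0.09  0.48 -0.29  0.21  0.92 -0.4  -0.55]
[ 470.9  -193.94    0.92] 52.929607782657385 [-0.29 -0.09  0.48 -0.29  0.21  0.92 -0.4  -0.55]
[ 470.9  -193.94    0.92] 52.92960278105918 [-0.29 -0.09  0.48 -0.29  0.21  0.92 -0.4  -0.55]
```

Emit:
{"op": "apply_moves", "data": {"slide": [[0.01,-0.04,0.0],[0.012,-0.048,0.0],[0.012,-0.048,0],[0.012,-0.048,0],[0.012,-0.048,0],[0.012,-0.048,0],[0.012,-0.048,0],[0.012,-0.048,0],[0.012,-0.048,0],[0,0,0]], "delta_rot": [[0,0,-4],[0,0,-4],[0,0,-3.8],[0,0,0],[0,0,0],[0,0,0],[0,0,0],[0,0,0],[0,0,0],[0,0,0]], "grip": [1,1,1,1,1,1,1,1,1,1]}}

```text
clock: 1.15
ee_pos: [375.9, 155.3, 225.7]
tool_rot: [[0.796, -0.006, 0.605], [-0.605, -0.001, 0.796], [-0.004, -1.0, -0.004]]
ft_force: [0.1, 0.2, 0.6]
finger_gap: 1.003
```

Run:
```python
from h import *
np.set_printoptions(suppress=True,precision=3)
s=r.state();print(s["clock"],s["ee_pos"],s["tool_rot"],s["joint_pos"])
np.save("w1.npy",r.camera_info("wrist"),allow_pickle=True)
cv2.imwrite("pics/w1.png",r.read_camera("wrist"))
```

```text
1.15 [375.852 155.264 225.73 ] [[ 0.796 -0.006  0.605]
 [-0.605 -0.001  0.796]
 [-0.004 -1.    -0.004]] [-49.286  -5.992  20.144 123.818   2.172  62.141  22.483]
```

View pics/w1.png

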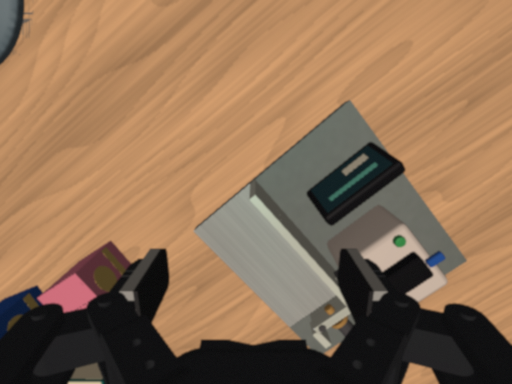

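Run:
```python
from h import *
i=np.load("w1.npy",allow_pickle=True).item()
im=cv2.imread("pics/w1.png")
im=cv2.resize(im[80:380,150:480],None,fx=2.4,fy=2,interpolation=cv2.INTER_CUBIC) if 0 else im
k=2
im=cv2.resize(im[80:380,150:480],None,fx=k,fy=k,interpolation=cv2.INTER_CUBIC)
L=[(0,-98,0),(-200,-98,0),(-200,0,65),(12,0,65),(-200,0,0),(0,0,0)]
for p in proj("wrist",place([585.18,154.7,.06],L,20),i):
    q=((p-[150,80]+.5)*k-.5); print(p)
    cv2.drawMarker(im,tuple(int(round(v)) for v in q),(0,0,255),cv2.MARKER_CROSS,12,1)
cv2.imwrite("pics/w1o.png",im)
```

```text
[289.20725865 327.8253142 ]
[192.90470537 231.42865521]
[249.05211419 199.9790734 ]
[366.8221553  329.73492664]
[249.94897935 183.80759786]
[344.5845233  289.94383999]
```

View pics/w1o.png

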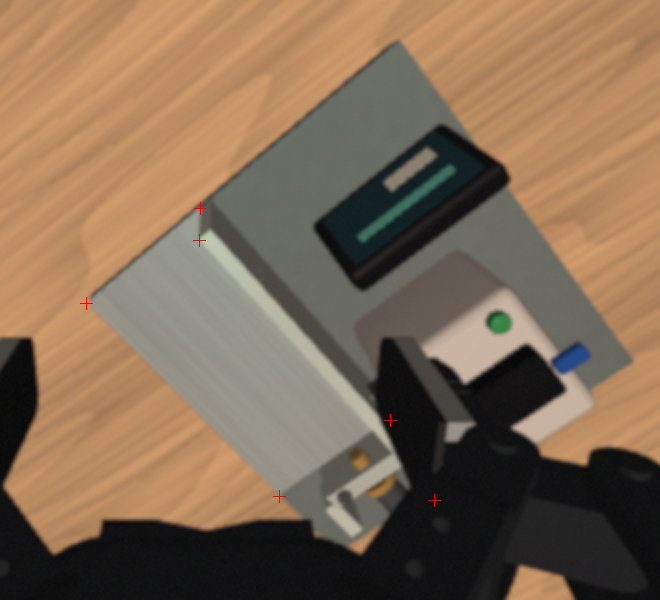

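Run:
```python
from h import *
np.set_printoptions(suppress=True,precision=3)
i=np.load("w1.npy",allow_pickle=True).item()
px=uncrop([(91,298),(204,235),(202,206),(282,495)],2,(150,80))
L=[(-200,-98,0),(-200,0,65),(-200,0,0),(0,-98,0)]
print(fit("wrist",L,px,20,[585,155,.06],i))
print(r.state()["ee_pos"],r.state()["joint_vel"])
```

```text
(array([584.801, 157.557,   0.057]), array([[-0.706,  0.842],
       [-0.293,  0.499],
       [ 1.19 , -0.819],
       [-0.194, -0.693]]))
[375.254 158.479 225.893] [-2.287  1.479 -4.615 -1.529 -2.085 -0.714 -1.124]
```

Emit:
{"op": "apply_moves", "data": {"slide": [[0.012,-0.044,0],[0.012,-0.044,0.0],[0.012,-0.044,0],[0.012,-0.044,0],[0.012,-0.044,0],[0.012,-0.044,0],[0.012,-0.044,0],[0.012,-0.044,0],[0.01,-0.03,0],[0,0,0]], "delta_rot": [[0,0,0],[0,0,0],[0,0,0],[0,0,0],[0,0,0],[0,0,0],[0,0,0],[0,0,0],[0,0,0],[0,0,0]], "grip": [1,1,1,1,1,1,1,1,1,1]}}

```text
clock: 2.2
ee_pos: [488.5, -221.2, 227.8]
tool_rot: [[0.818, 0.004, 0.576], [-0.576, 0.002, 0.818], [0.002, -1.0, 0.004]]
ft_force: [-0.8, 0.6, 0.3]
finger_gap: 1.001
```

Run:
```python
from h import *
np.set_printoptions(suppress=True,precision=3)
r.read_camera("top");
s=r.state();print(s["clock"],s["ee_pos"],s["tool_rot"],s["joint_pos"],s["joint_vel"])
i=r.camera_info("wrist");np.save("w2.npy",i,allow_pickle=True)
im=r.read_camera("wrist")
cv2.imwrite("pics/w2.png",im)
L=[(a,b,c) for a in(30,-30) for b in(30,-30) for c in (-42.5,42.5)]
for p in proj("wrist",place([470.9,-193.94,.9238],L,42.5),i):
    cv2.drawMarker(im,tuple(int(round(v)) for v in p),(0,0,255),cv2.MARKER_CROSS,10,1)
cv2.imwrite("pics/w2o.png",im)
```

```text
2.25 [ 488.213 -218.735  227.4  ] [[ 0.819  0.003  0.574]
 [-0.574  0.005  0.819]
 [-0.    -1.     0.005]] [-23.236  12.442  48.964 109.483 -10.89   62.657  85.082] [-2.178 -2.163 -2.417  2.278 -0.032  0.964 -0.958]
```

View pics/w2o.png

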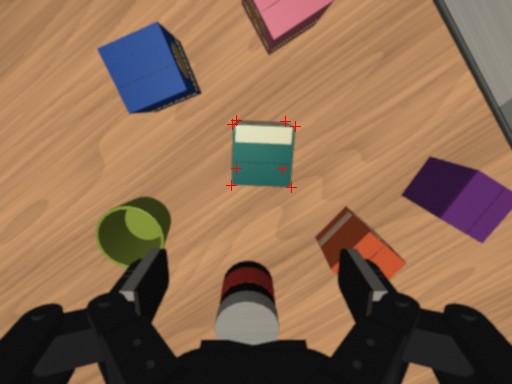

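Emit:
{"op": "apply_moves", "data": {"slide": [[-0.009,0.012,-0.02],[-0.008,0.013,-0.03],[0,0,-0.03],[0,0,-0.02],[0,0,0],[0,0,0],[0,0,0],[0,0,0],[0,0,0],[0,0,0]], "delta_rot": [[0,0,-1],[0,0,-1],[0,0,0],[0,0,0],[0,0,0],[0,0,0],[0,0,0],[0,0,0],[0,0,0],[0,0,0]], "grip": [1,1,1,1,1,1,1,1,1,1]}}

```text
clock: 3.3
ee_pos: [476.5, -171.8, 127.4]
tool_rot: [[0.815, 0.01, 0.579], [-0.58, 0.018, 0.815], [-0.002, -1.0, 0.021]]
ft_force: [-0.5, 0.2, -0.4]
finger_gap: 1.002
```

```bash
cat > st.py <<'E'
from h import *
np.set_printoptions(suppress=True,precision=2)
s=r.state(); R=s["tool_rot"]
print(s["clock"],s["ee_pos"],"yaw",np.degrees(np.arctan2(R[1,2],R[0,2])),"ydir",R[:,1],R[2,2],"F",s["ft_force"],"T",s["wrist_torque"],"gap",s["finger_gap"],"vel",np.abs(s["joint_vel"]).max(),s["joint_pos"])
E
python3 st.py
```

```text
3.3 [ 476.48 -171.85  127.42] yaw 54.580071183861044 ydir [ 0.01  0.02 -1.  ] 0.021032185733577458 F [-0.5   0.21 -0.42] T [-0.05  0.04  0.03] gap 1.00174461914591 vel 0.5389525192768714 [-23.41  17.44  44.99 118.13 -17.52  50.5   86.12]
```

```bash
cat >> st.py <<'E'
import sys
from scipy.spatial.transform import Rotation as Ro
if len(sys.argv)>4:
    a=[float(v) for v in sys.argv[1:5]]; y=np.radians(a[3])
    z=np.array([np.cos(y),np.sin(y),0]); yy=np.array([0,0,-1.]); T=np.c_[np.cross(yy,z),yy,z]
    print("NEED mm",np.array(a[:3])-s["ee_pos"],"rot",Ro.from_matrix(T@R.T).as_rotvec(degrees=True))
E
python3 st.py 471 -194 38 52.9 | tail -1
```

```text
NEED mm [ -5.48 -22.15 -89.42] rot [-1.05  0.61 -1.68]
```

Emit:
{"op": "apply_moves", "data": {"slide": [[-0.003,-0.011,0],[-0.003,-0.011,0],[0,0,0],[0,0,0],[0,0,0],[0,0,0],[0,0,0],[0,0,0],[0,0,0],[0,0,0]], "delta_rot": [[-0.5,0.3,-0.9],[-0.5,0.3,-0.8],[0,0,0],[0,0,0],[0,0,0],[0,0,0],[0,0,0],[0,0,0],[0,0,0],[0,0,0]], "grip": [1,1,1,1,1,1,1,1,1,1]}}

```text
clock: 4.3
ee_pos: [470.2, -197.0, 128.2]
tool_rot: [[0.795, 0.0, 0.607], [-0.607, -0.001, 0.795], [0.001, -1.0, -0.001]]
ft_force: [-0.3, -0.3, 0.2]
finger_gap: 0.999
```

```bash
python3 st.py 471 -194 38 52.9
```

```text
4.3 [ 470.16 -197.    128.17] yaw 52.61605539606234 ydir [ 0. -0. -1.] -0.0007361729053711423 F [-0.31 -0.34  0.19] T [-0.03 -0.04  0.01] gap 0.9992770758412851 vel 0.10636165714909956 [-22.11  18.18  46.2  117.61 -16.83  50.76  86.06]
NEED mm [  0.84   3.   -90.17] rot [0.07 0.03 0.28]
```

Emit:
{"op": "apply_moves", "data": {"slide": [[0.001,0.003,-0.01],[0,0,-0.02],[0,0,-0.02],[0,0,-0.01],[0,0,-0.005],[0,0,0],[0,0,0],[0,0,0],[0,0,0],[0,0,0]], "delta_rot": [[0,0,0.3],[0,0,0],[0,0,0],[0,0,0],[0,0,0],[0,0,0],[0,0,0],[0,0,0],[0,0,0],[0,0,0]], "grip": [1,1,1,1,1,1,1,1,1,1]}}

```text
clock: 5.3
ee_pos: [473.7, -192.9, 61.1]
tool_rot: [[0.799, 0.005, 0.601], [-0.601, -0.001, 0.799], [0.005, -1.0, 0.002]]
ft_force: [0.9, 0.5, 0.3]
finger_gap: 1.0
```

```bash
python3 st.py 471 -194 38 52.9
```

```text
5.3 [ 473.66 -192.9    61.07] yaw 53.08009938708755 ydir [ 0.01 -0.   -1.  ] 0.0021517217561946105 F [0.94 0.53 0.27] T [-0.01  0.04  0.01] gap 1.0000184320407675 vel 0.49076257227987946 [-17.69  25.1   41.22 119.45 -24.06  43.42  91.7 ]
NEED mm [ -2.66  -1.1  -23.07] rot [ 0.06  0.29 -0.18]
```

Emit:
{"op": "apply_moves", "data": {"slide": [[-0.003,-0.001,-0.008],[0,0,-0.01],[0,0,-0.005],[0,0,0],[0,0,0],[0,0,0],[0,0,0],[0,0,0],[0,0,0],[0,0,0]], "delta_rot": [[0,0.3,-0.2],[0,0,0],[0,0,0],[0,0,0],[0,0,0],[0,0,0],[0,0,0],[0,0,0],[0,0,0],[0,0,0]], "grip": [1,1,1,1,1,1,1,1,1,1]}}

```text
clock: 6.3
ee_pos: [470.9, -194.1, 36.6]
tool_rot: [[0.797, 0.001, 0.604], [-0.604, -0.001, 0.797], [0.001, -1.0, -0.001]]
ft_force: [-0.2, 0.9, -0.2]
finger_gap: 0.998
```

```bash
python3 st.py 471 -194 38 52.9
python3 - <<'E'
from h import *
im=r.read_camera("wrist");cv2.imwrite("pics/w3.png",im)
E
```

```text
6.3 [ 470.94 -194.14   36.58] yaw 52.85624950476702 ydir [ 0. -0. -1.] -0.0005203054621849381 F [-0.21  0.89 -0.22] T [-0.01  0.09 -0.04] gap 0.9983632941977882 vel 0.21846573308300413 [-15.8   27.61  39.29 119.95 -26.46  41.06  93.55]
NEED mm [0.06 0.14 1.42] rot [0.07 0.04 0.04]
```

View pics/w3.png

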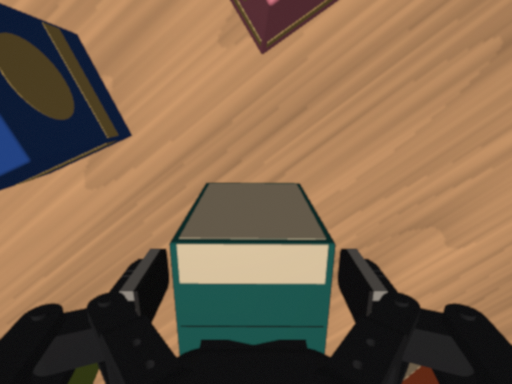

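Emit:
{"op": "apply_moves", "data": {"slide": [[0,0,0.001],[0,0,0],[0,0,0],[0,0,0],[0,0,0],[0,0,0],[0,0,0],[0,0,0],[0,0,0],[0,0,0]], "delta_rot": [[0,0,0],[0,0,0],[0,0,0],[0,0,0],[0,0,0],[0,0,0],[0,0,0],[0,0,0],[0,0,0],[0,0,0]], "grip": [0,0,0,0,0,0,0,0,0,0]}}

```text
clock: 7.35
ee_pos: [471.2, -194.2, 38.0]
tool_rot: [[0.797, 0.001, 0.604], [-0.604, -0.001, 0.797], [0.002, -1.0, -0.0]]
ft_force: [0.7, -0.3, -0.2]
finger_gap: 0.695
```

```bash
python3 st.py 471 -194 38 52.9
```

```text
7.35 [ 471.2  -194.23   38.  ] yaw 52.85746635440724 ydir [ 0. -0. -1.] -0.00019871786235410005 F [ 0.68 -0.35 -0.23] T [ 0.03  0.01 -0.01] gap 0.6947695339677542 vel 0.09484732163312136 [-15.89  27.46  39.4  119.92 -26.33  41.18  93.46]
NEED mm [-0.2   0.23  0.  ] rot [0.07 0.07 0.04]
```

Emit:
{"op": "apply_moves", "data": {"slide": [[0,0,0.01],[0,0,0.02],[0,0,0.03],[0,0,0.03],[0,0,0.03],[0,0.02,0.02],[0,0.03,0],[0,0.03,0],[0,0.03,0],[0,0.03,0]], "delta_rot": [[0,0,0],[0,0,0],[0,0,0],[0,0,0],[0,0,0],[0,0,-5],[0,0,-5],[0,0,-5],[0,0,-5],[0,0,-5]], "grip": [0,0,0,0,0,0,0,0,0,0]}}

```text
clock: 8.35
ee_pos: [465.2, -56.8, 186.3]
tool_rot: [[0.436, -0.001, 0.9], [-0.9, 0.003, 0.436], [-0.003, -1.0, 0.001]]
ft_force: [0.4, 0.4, -1.2]
finger_gap: 0.702
```

```bash
python3 st.py 478 105 150 3.3
```

```text
8.35 [465.25 -56.78 186.32] yaw 25.847237014471904 ydir [-0.  0. -1.] 0.0008559822793489 F [ 0.44  0.43 -1.22] T [-0.01 -0.04 -0.05] gap 0.7015139710187865 vel 98.04561802641685 [-45.15   5.74  50.24 120.12  -5.53  56.38  33.86]
NEED mm [ 12.75 161.78 -36.32] rot [ -0.2   -0.   -22.55]
```

Emit:
{"op": "apply_moves", "data": {"slide": [[0.003,0.03,-0.005],[0.003,0.03,-0.01],[0.003,0.03,-0.01],[0.002,0.025,-0.005],[0,0.02,0],[0,0.01,0],[0,0,0],[0,0,0],[0,0,0],[0,0,0]], "delta_rot": [[0,0,-4],[0,0,-4],[0,0,-4],[0,0,-4],[0,0,-3],[0,0,0],[0,0,0],[0,0,0],[0,0,0],[0,0,0]], "grip": [0,0,0,0,0,0,0,0,0,0]}}

```text
clock: 9.35
ee_pos: [473.4, 94.2, 157.9]
tool_rot: [[0.108, 0.002, 0.994], [-0.994, 0.007, 0.108], [-0.007, -1.0, 0.002]]
ft_force: [0.1, -1.0, -1.6]
finger_gap: 0.702
```

```bash
python3 st.py 478 105 150 3.3;python3 - <<'E'
from h import *
im=r.read_camera("top");cv2.imwrite("pics/t4.png",im)
E
```

```text
9.35 [473.4   94.22 157.94] yaw 6.1940267820019494 ydir [ 0.    0.01 -1.  ] 0.002314922925434371 F [ 0.07 -1.04 -1.58] T [0.02 0.03 0.01] gap 0.7018064310671307 vel 0.7205709853608869 [-57.41  10.6   45.56 119.86  -9.93  52.91  -0.15]
NEED mm [ 4.6  10.78 -7.94] rot [-0.39  0.1  -2.89]
```

View pics/t4.png

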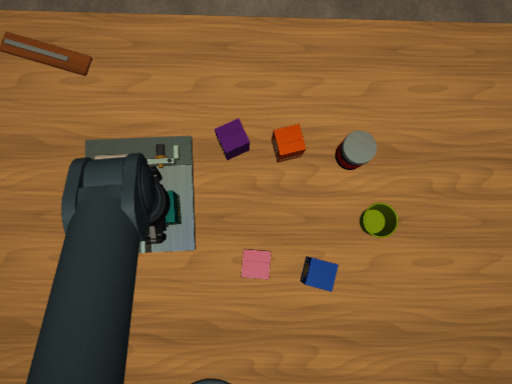

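Emit:
{"op": "apply_moves", "data": {"slide": [[0.003,0.003,0],[0.002,0.003,0],[0,0,-0.01],[0,0,-0.02],[0,0,-0.02],[0,0,-0.01],[0,0,0],[0,0,0],[0,0,0],[0,0,0]], "delta_rot": [[-0.4,0.1,-1.5],[0,0,-1.4],[0,0,0],[0,0,0],[0,0,0],[0,0,0],[0,0,0],[0,0,0],[0,0,0],[0,0,0]], "grip": [0,0,0,0,0,0,0,0,0,0]}}

```text
clock: 10.4
ee_pos: [479.6, 96.2, 95.7]
tool_rot: [[0.05, 0.002, 0.999], [-0.999, 0.0, 0.05], [-0.0, -1.0, 0.002]]
ft_force: [0.4, -0.2, -1.3]
finger_gap: 0.697
```

```bash
python3 st.py 478 100 62 3.3;python3 - <<'E'
from h import *
im=r.read_camera("scene");cv2.imwrite("pics/s4.png",cv2.resize(im[180:340,240:420],None,fx=4,fy=3.7,interpolation=cv2.INTER_CUBIC))
im=r.read_camera("wrist");cv2.imwrite("pics/w4.png",im)
E
```

```text
10.4 [479.64  96.16  95.7 ] yaw 2.8412710987864416 ydir [ 0.  0. -1.] 0.0019147933372121147 F [ 0.4  -0.18 -1.3 ] T [ 0.   -0.04 -0.03] gap 0.6967440617041712 vel 0.4829548960603713 [-53.84  18.62  42.87 121.37 -17.58  46.01   2.72]
NEED mm [ -1.64   3.84 -33.7 ] rot [-0.03  0.11  0.46]
```

View pics/s4.png

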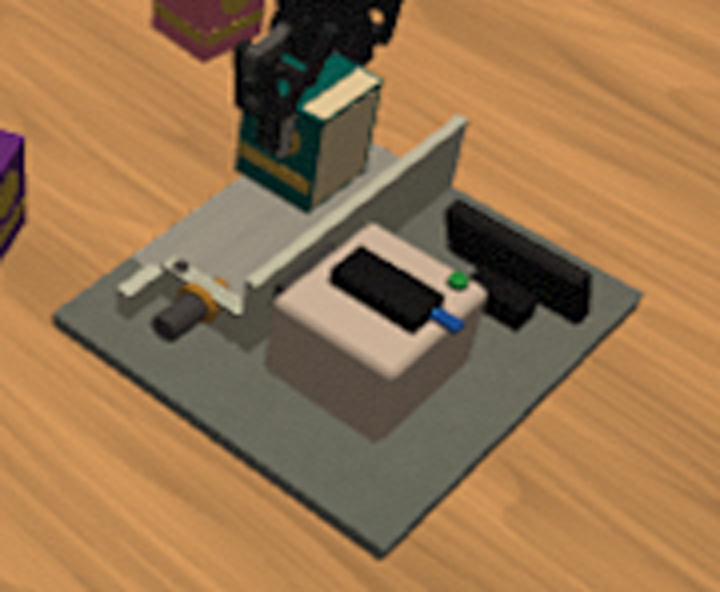

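View pics/w4.png

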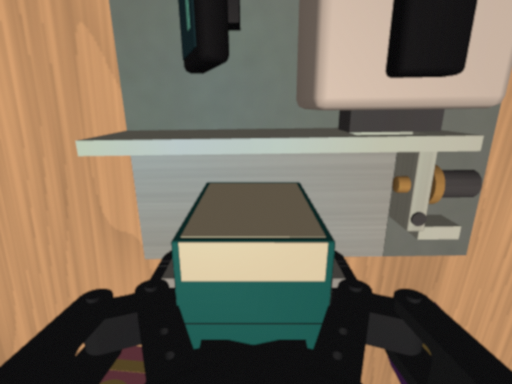

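Run:
```python
from h import *
im=cv2.imread("pics/w4.png")
cv2.imwrite("pics/w4c.png",cv2.resize(im[120:270,70:170],None,fx=4,fy=4,interpolation=cv2.INTER_CUBIC))
cv2.imwrite("pics/w4d.png",cv2.resize(im[120:270,370:500],None,fx=4,fy=4,interpolation=cv2.INTER_CUBIC))
```

```text
(no output)
```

View pics/w4c.png

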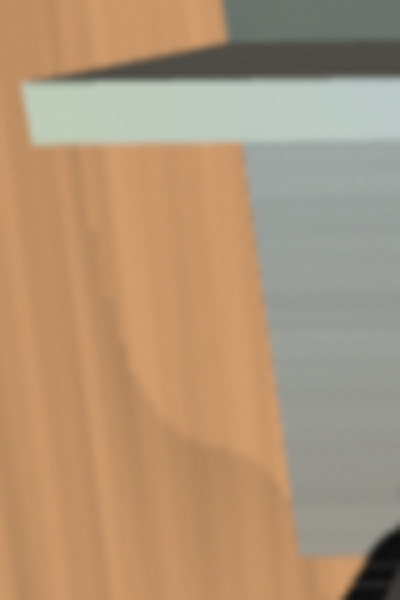

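View pics/w4d.png

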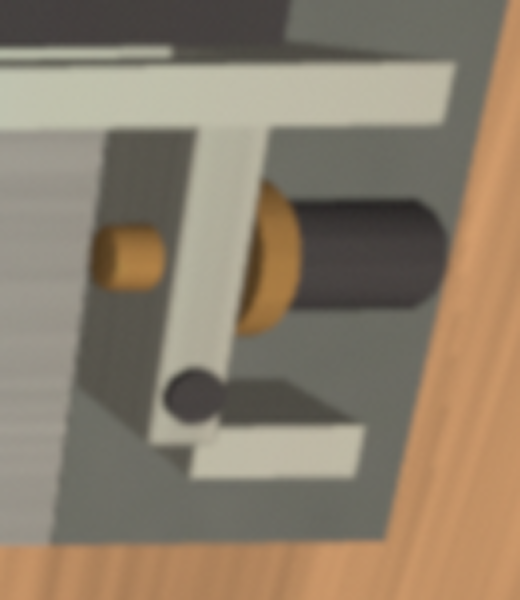

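Run:
```python
from h import *
np.set_printoptions(suppress=True,precision=3)
a=uncrop([(33,146),(300,556)],4,(70,120)); b=uncrop([(444,124),(50,543),(150,443)],4,(370,120))
L=[(-200,0,65),(-200,-98,0),(12,0,65),(0,-98,0),(0,-60,30)]
i=r.camera_info("wrist")
print(fit("wrist",L,np.r_[a,b],20,[585,155,.06],i))
c=i["view"]; print(r.state()["ee_pos"])
```

```text
(array([584.543, 155.158,   0.061]), array([[-0.451, -0.283],
       [-0.494,  0.586],
       [ 0.156,  0.303],
       [ 0.572,  1.122],
       [ 0.328, -1.072]]))
[479.773  96.278  95.797]
```

Emit:
{"op": "apply_moves", "data": {"slide": [[0,0,-0.005],[0,0,-0.01],[0,0,-0.01],[0,0,-0.005],[0,0,0],[0,0,0],[0,0,0],[0,0,0],[0,0,0],[0,0,0]], "delta_rot": [[0,0.1,0.6],[0,0,0],[0,0,0],[0,0,0],[0,0,0],[0,0,0],[0,0,0],[0,0,0],[0,0,0],[0,0,0]], "grip": [0,0,0,0,0,0,0,0,0,0]}}

```text
clock: 11.5
ee_pos: [480.3, 96.7, 63.7]
tool_rot: [[0.062, 0.002, 0.998], [-0.998, 0.002, 0.062], [-0.001, -1.0, 0.002]]
ft_force: [-0.1, -0.8, -2.1]
finger_gap: 0.697
```

```bash
python3 st.py 478 100 58 3.5
```

```text
11.5 [480.33  96.72  63.69] yaw 3.531148476404562 ydir [ 0.  0. -1.] 0.0016094004124401302 F [-0.15 -0.84 -2.12] T [-0.03  0.02 -0.02] gap 0.6973027572243677 vel 0.1686196801357993 [-51.23  22.24  40.25 122.05 -21.31  42.52   6.4 ]
NEED mm [-2.33  3.28 -5.69] rot [-0.09  0.09 -0.03]
```

Creep down to the bed.

Emit:
{"op": "apply_moves", "data": {"slide": [[0,0,-0.002],[0,0,0],[0,0,-0.001],[0,0,0],[0,0,-0.001],[0,0,0],[0,0,-0.001],[0,0,0],[0,0,0],[0,0,0]], "delta_rot": [[-0.1,0.1,0],[0,0,0],[0,0,0],[0,0,0],[0,0,0],[0,0,0],[0,0,0],[0,0,0],[0,0,0],[0,0,0]], "grip": [0,0,0,0,0,0,0,0,0,0]}}

```text
clock: 12.5
ee_pos: [480.6, 97.0, 58.6]
tool_rot: [[0.062, 0.0, 0.998], [-0.998, 0.0, 0.062], [-0.0, -1.0, 0.0]]
ft_force: [-0.4, -0.2, -0.9]
finger_gap: 0.693
```

```bash
python3 st.py 478 100 58 3.5
```

```text
12.5 [480.59  96.97  58.57] yaw 3.5441689962718708 ydir [ 0.  0. -1.] 0.00024411143273121496 F [-0.39 -0.17 -0.89] T [ 0.01 -0.01  0.  ] gap 0.693073549261436 vel 0.11559313399891234 [-50.87  22.9   39.83 122.05 -21.84  42.08   6.77]
NEED mm [-2.59  3.03 -0.57] rot [-0.01  0.01 -0.04]
```

Emit:
{"op": "apply_moves", "data": {"slide": [[0,0,-0.0005],[0,0,0],[0,0,0],[0,0,0],[0,0.004,0],[0,0.005,0],[0,0.005,0],[0,0,0],[0,0,0],[0,0,0]], "delta_rot": [[0,0,0],[0,0,0],[0,0,0],[0,0,0],[0,0,0],[0,0,0],[0,0,0],[0,0,0],[0,0,0],[0,0,0]], "grip": [0,0,0,0,0,0,0,0,0,0]}}

```text
clock: 13.5
ee_pos: [480.7, 113.1, 58.1]
tool_rot: [[0.063, 0.0, 0.998], [-0.998, 0.001, 0.063], [-0.001, -1.0, 0.001]]
ft_force: [0.3, -0.7, 0.0]
finger_gap: 0.696
```

```bash
python3 st.py 478 118 58 3.5;python3 - <<'E'
from h import *
im=r.read_camera("wrist");cv2.imwrite("pics/w5.png",im)
im=r.read_camera("scene");cv2.imwrite("pics/s5.png",cv2.resize(im[180:340,240:420],None,fx=4,fy=3.7,interpolation=cv2.INTER_CUBIC))
E
```

```text
13.5 [480.68 113.13  58.1 ] yaw 3.6254763329988005 ydir [ 0.  0. -1.] 0.0005279594648614553 F [ 0.3  -0.73  0.01] T [ 0.01 -0.01 -0.06] gap 0.695506751202992 vel 0.14051997981080053 [-52.29  23.24  39.5  121.6  -21.98  42.18   5.12]
NEED mm [-2.68  4.87 -0.1 ] rot [-0.03  0.03 -0.13]
```

View pics/w5.png

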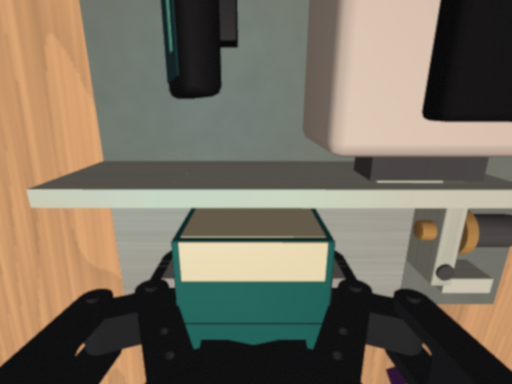

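View pics/s5.png

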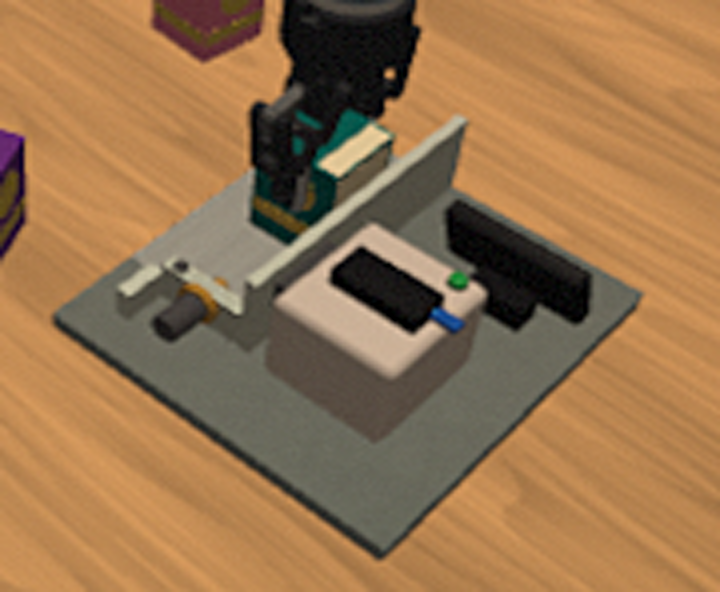

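Emit:
{"op": "apply_moves", "data": {"slide": [[0,0.002,0],[0,0.001,0],[0,0.001,0],[0,0.001,0],[0,0.001,0],[0,0.001,0],[0,0.001,0],[0,0.001,0],[0,0.001,0],[0,0.001,0]], "delta_rot": [[0,0,0],[0,0,0],[0,0,0],[0,0,0],[0,0,0],[0,0,0],[0,0,0],[0,0,0],[0,0,0],[0,0,0]], "grip": [0,0,0,0,0,0,0,0,0,0]}}

```text
clock: 14.6
ee_pos: [480.6, 118.5, 58.2]
tool_rot: [[0.059, -0.0, 0.998], [-0.998, -0.006, 0.059], [0.006, -1.0, -0.001]]
ft_force: [-1.6, -5.5, 1.2]
finger_gap: 0.693
```

```bash
python3 st.py 478 118 58 3.5
```

```text
14.6 [480.62 118.5   58.21] yaw 3.4065232579034843 ydir [-0.   -0.01 -1.  ] -0.0005760956421389768 F [-1.64 -5.49  1.16] T [-0.88  0.09  0.13] gap 0.693393321610468 vel 1.1129285068452166 [-53.19  23.48  39.66 121.35 -21.68  42.36   3.87]
NEED mm [-2.62 -0.5  -0.21] rot [ 0.34 -0.01  0.09]
```

Emit:
{"op": "apply_moves", "data": {"slide": [[0.003,0.0008,0],[0.005,0.001,0],[0.005,0.001,0],[0.005,0.001,0],[0.005,0.001,0],[0.005,0.001,0],[0.005,0.001,0],[0.005,0.001,0],[0.003,0.001,0],[0,0.0008,0]], "delta_rot": [[0.3,0,0.1],[0,0,0],[0,0,0],[0,0,0],[0,0,0],[0,0,0],[0,0,0],[0,0,0],[0,0,0],[0,0,0]], "grip": [0,0,0,0,0,0,0,0,0,0]}}

```text
clock: 15.6
ee_pos: [485.7, 119.0, 60.6]
tool_rot: [[0.061, -0.093, 0.994], [-0.998, -0.005, 0.061], [-0.001, -0.996, -0.093]]
ft_force: [1.5, -3.7, -2.6]
finger_gap: 0.696
```

```bash
cat >> st.py <<'E'
d=s["ee_pos"][:2]-[584.5,155.2]; c_,s_=np.cos(.061),np.sin(.061)
print("coder xy",c_*d[0]+s_*d[1],-s_*d[0]+c_*d[1])
E
python3 st.py 478 118 58 3.5
```

```text
15.6 [485.72 118.97  60.59] yaw 3.519996549462892 ydir [-0.09 -0.01 -1.  ] -0.09321908022170998 F [ 1.45 -3.71 -2.56] T [-0.99 -0.59  0.21] gap 0.6961383467116761 vel 0.8735456664165254 [-50.1   26.63  38.48 116.74 -22.83  49.64   5.65]
NEED mm [-7.72 -0.97 -2.59] rot [ 0.29 -5.34 -0.02]
coder xy -100.80542395646616 -30.135768846133935
```

Run:
```python
from h import *
im=r.read_camera("wrist");cv2.imwrite("pics/w6.png",im)
im=r.read_camera("scene");cv2.imwrite("pics/s6.png",cv2.resize(im[180:340,240:420],None,fx=4,fy=3.7,interpolation=cv2.INTER_CUBIC))
```

```text
(no output)
```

View pics/w6.png

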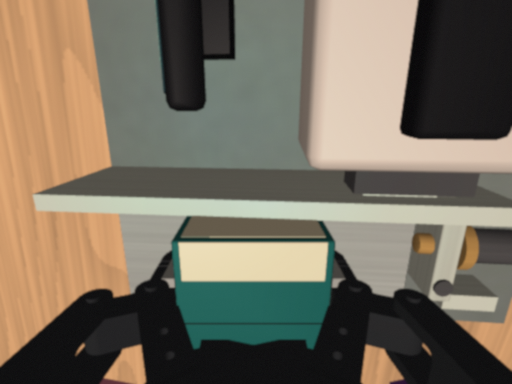

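View pics/s6.png

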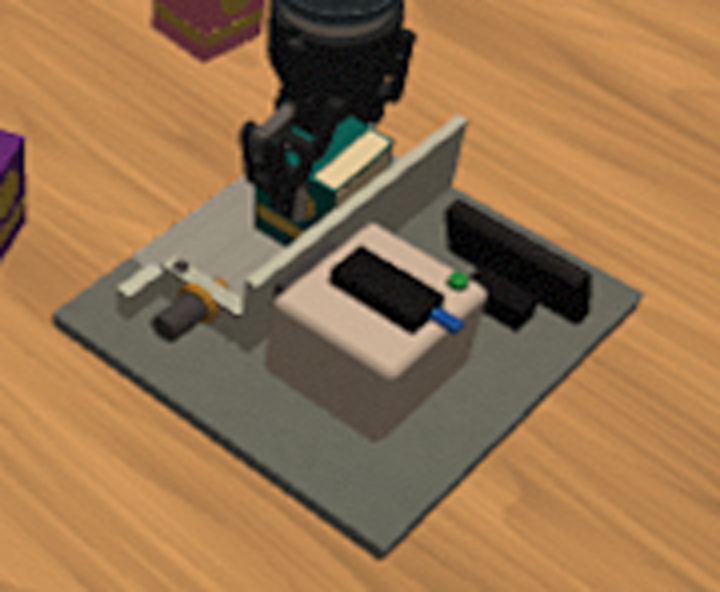

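Emit:
{"op": "apply_moves", "data": {"slide": [[0,-0.002,0.001],[0,0,0],[0,0,0],[0,0,0],[0,0,0],[0,0,0],[0,0,0],[0,0,0],[0,0,0],[0,0,0]], "delta_rot": [[0,0,0],[0,-2,0],[0,-2,0],[0.3,-1.3,0],[0,0,0],[0,0,0],[0,0,0],[0,0,0],[0,0,0],[0,0,0]], "grip": [0,0,0,0,0,0,0,0,0,0]}}

```text
clock: 16.7
ee_pos: [487.3, 119.0, 61.2]
tool_rot: [[0.062, 0.004, 0.998], [-0.998, 0.002, 0.062], [-0.002, -1.0, 0.004]]
ft_force: [0.3, -3.4, 0.0]
finger_gap: 0.692
```

```bash
python3 st.py 550 122 58 3.5
```

```text
16.7 [487.33 119.03  61.15] yaw 3.562045051549267 ydir [ 0.  0. -1.] 0.004046802104013448 F [ 0.29 -3.38  0.02] T [-0.84  0.17  0.09] gap 0.6924664033395364 vel 0.21991821570179523 [-52.49  23.54  39.43 120.65 -22.06  42.65   4.62]
NEED mm [62.67  2.97 -3.15] rot [-0.11  0.23 -0.06]
coder xy -99.19727752529887 -30.180467975057304
```

Emit:
{"op": "apply_moves", "data": {"slide": [[0,-0.002,0],[0,0,0],[0,0,0],[0,0,0],[0,0,0],[0,0,0],[0,0,0],[0,0,0],[0,0,0],[0,0,0]], "delta_rot": [[0,0.2,0],[0,0,0],[0,0,0],[0,0,0],[0,0,0],[0,0,0],[0,0,0],[0,0,0],[0,0,0],[0,0,0]], "grip": [0,0,0,0,0,0,0,0,0,0]}}

```text
clock: 17.7
ee_pos: [487.9, 119.0, 61.3]
tool_rot: [[0.063, 0.001, 0.998], [-0.998, 0.004, 0.063], [-0.004, -1.0, 0.001]]
ft_force: [0.2, -2.2, -0.8]
finger_gap: 0.695
```

```bash
python3 st.py 550 122 58 3.5
python3 - <<'E'
from h import *
im=r.read_camera("scene");cv2.imwrite("pics/s7.png",cv2.resize(im[190:270,280:370],None,fx=8,fy=7.4,interpolation=cv2.INTER_CUBIC))
E
```

```text
17.7 [487.85 118.95  61.27] yaw 3.5895000957046674 ydir [ 0.  0. -1.] 0.0012943053888324046 F [ 0.2  -2.2  -0.76] T [-0.53  0.02  0.01] gap 0.6947726500944978 vel 0.11941945110652379 [-52.21  23.63  39.31 120.49 -22.24  42.89   4.91]
NEED mm [62.15  3.05 -3.27] rot [-0.24  0.06 -0.09]
coder xy -98.67836016235778 -30.28619819053911
```

View pics/s7.png

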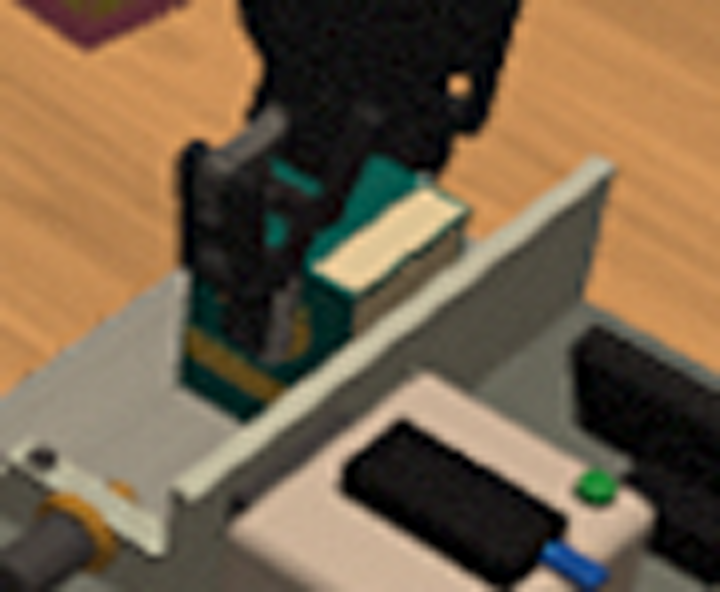

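Emit:
{"op": "apply_moves", "data": {"slide": [[0,-0.001,0],[0.003,0,0],[0.005,0.0003,0],[0.005,0.0003,0],[0.005,0.0003,0],[0.005,0.0003,0],[0,0,0],[0,0,0],[0,0,0],[0,0,0]], "delta_rot": [[-0.2,0,0],[0,0,0],[0,0,0],[0,0,0],[0,0,0],[0,0,0],[0,0,0],[0,0,0],[0,0,0],[0,0,0]], "grip": [0,0,0,0,0,0,0,0,0,0]}}

```text
clock: 18.75
ee_pos: [512.8, 120.6, 60.8]
tool_rot: [[0.063, 0.0, 0.998], [-0.998, 0.002, 0.063], [-0.002, -1.0, 0.0]]
ft_force: [-0.4, -0.6, -1.8]
finger_gap: 0.695
```

```bash
python3 st.py 550 122 58 3.5
```

```text
18.75 [512.84 120.56  60.83] yaw 3.617948822641133 ydir [ 0.  0. -1.] 0.0003276494333151715 F [-0.44 -0.6  -1.79] T [-0.33  0.04  0.01] gap 0.6953455449138308 vel 0.10222987028639721 [-50.33  26.14  38.6  117.13 -23.31  44.28   6.04]
NEED mm [37.16  1.44 -2.83] rot [-0.09  0.01 -0.12]
coder xy -73.63507051482492 -30.207646746778515
```

Emit:
{"op": "apply_moves", "data": {"slide": [[0.003,0.0002,0],[0.005,0.0003,0],[0.005,0.0003,0],[0.005,0.0003,0],[0.003,0.0002,0],[0,0,-0.001],[0,0,-0.001],[0,0,0],[0,0,0],[0,0,0]], "delta_rot": [[0,0,0],[0,0,0],[0,0,0],[0,0,0],[0,0,0],[0,0,0],[0,0,0],[0,0,0],[0,0,0],[0,0,0]], "grip": [0,0,0,0,0,0,0,0,0,0]}}

```text
clock: 19.75
ee_pos: [536.1, 122.0, 58.8]
tool_rot: [[0.063, 0.001, 0.998], [-0.998, 0.002, 0.063], [-0.002, -1.0, 0.001]]
ft_force: [0.4, -0.6, -0.7]
finger_gap: 0.694
```

```bash
python3 st.py 550 122 58.5 3.5
python3 - <<'E'
from h import *
im=r.read_camera("wrist");cv2.imwrite("pics/w8.png",im)
im=r.read_camera("scene");cv2.imwrite("pics/s8.png",cv2.resize(im[190:270,280:370],None,fx=8,fy=7.4,interpolation=cv2.INTER_CUBIC))
E
```

```text
19.75 [536.08 121.98  58.81] yaw 3.61964839426601 ydir [ 0.  0. -1.] 0.0012428945707169774 F [ 0.39 -0.56 -0.68] T [-0.34  0.    0.01] gap 0.693639797254744 vel 0.15582038053701647 [-48.49  28.48  37.84 114.07 -24.4   45.33   7.12]
NEED mm [13.92  0.02 -0.31] rot [-0.1   0.07 -0.12]
coder xy -50.35728787529026 -30.2056497771542
```

View pics/w8.png

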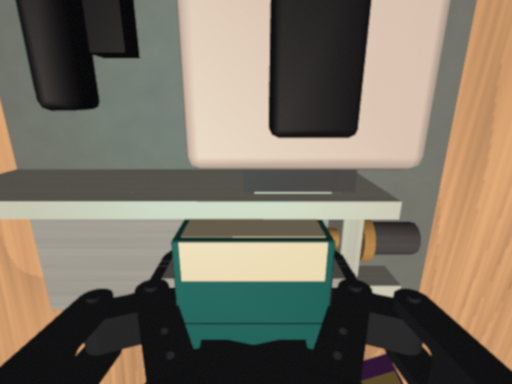

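View pics/s8.png

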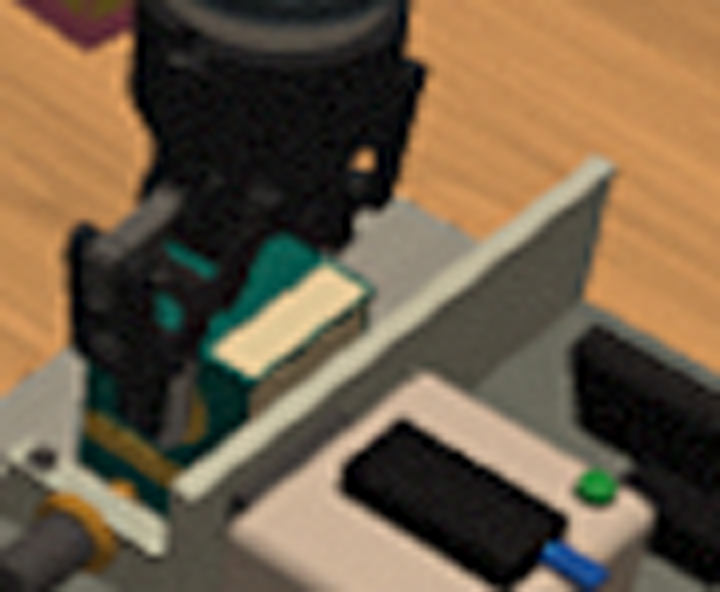

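Emit:
{"op": "apply_moves", "data": {"slide": [[0,0.0007,0],[0,0.0007,0],[0.002,0.0004,0],[0.003,0.0004,0],[0.003,0.0004,0],[0.003,0.0004,0],[0.001,0.0004,0],[0.001,0.0004,0],[0.001,0.0004,0],[0.001,0.0004,0]], "delta_rot": [[-0.1,0,-0.1],[0,0,0],[0,0,0],[0,0,0],[0,0,0],[0,0,0],[0,0,0],[0,0,0],[0,0,0],[0,0,0]], "grip": [0,0,0,0,0,0,0,0,0,0]}}

```text
clock: 20.85
ee_pos: [548.4, 122.7, 58.3]
tool_rot: [[0.061, -0.008, 0.998], [-0.998, -0.005, 0.061], [0.004, -1.0, -0.008]]
ft_force: [-3.6, -4.4, 3.4]
finger_gap: 0.697
```

```bash
python3 st.py 556 122 58.5 3.5
```

```text
20.85 [548.44 122.73  58.29] yaw 3.4838438917709817 ydir [-0.01 -0.   -1.  ] -0.008155082007251888 F [-3.57 -4.36  3.36] T [-0.73  0.68  0.16] gap 0.6970928260566631 vel 1.509407164548925 [-47.72  30.03  37.65 111.94 -24.61  46.72   7.1 ]
NEED mm [ 7.56 -0.73  0.21] rot [ 0.27 -0.45  0.02]
coder xy -37.970856343852724 -30.209826839411647
```

Emit:
{"op": "apply_moves", "data": {"slide": [[0.001,0.0,0.0005],[0.0015,0.0002,0],[0.0015,0.0002,0.0002],[0.0015,0.0002,0],[0.0015,0.0002,0],[0.0015,0.0002,0],[0.0015,0.0002,0],[0.0015,0.0002,0],[0.0015,0.0002,0],[0.0015,0.0002,0]], "delta_rot": [[0.2,-0.4,0],[0,-0.1,0],[0,-0.1,0],[0,-0.1,0],[0,-0.1,0],[0,-0.1,0],[0,-0.1,0],[0,-0.1,0],[0,-0.1,0],[0,-0.1,0]], "grip": [0,0,0,0,0,0,0,0,0,0]}}

```text
clock: 21.85
ee_pos: [554.6, 123.2, 58.2]
tool_rot: [[0.061, -0.005, 0.998], [-0.998, -0.001, 0.061], [0.001, -1.0, -0.005]]
ft_force: [-5.7, -4.7, 4.5]
finger_gap: 0.694
```

```bash
python3 st.py 556 122 58.5 3.5
```

```text
21.85 [554.64 123.18  58.17] yaw 3.4875759968916187 ydir [-0.01 -0.   -1.  ] -0.005266896320961291 F [-5.71 -4.7   4.53] T [-0.79  1.26  0.1 ] gap 0.6940458450854128 vel 1.493956715192635 [-47.19  30.48  37.43 111.23 -24.97  46.86   7.48]
NEED mm [ 1.36 -1.18  0.33] rot [ 0.08 -0.3   0.01]
coder xy -31.754281320384656 -30.139996163296825
```

Emit:
{"op": "apply_moves", "data": {"slide": [[0.0015,0.0001,0.0005],[0.002,0.0002,0.0003],[0.002,0.0002,0.0002],[0.002,0.0002,0],[0.002,0.0002,0],[0.002,0.0003,0],[0.002,0.0003,0],[0.002,0.0004,0],[0.002,0.0004,0],[0.002,0.0004,0]], "delta_rot": [[0.1,-0.2,0],[0,-0.2,0],[0,-0.15,0],[0,-0.15,0],[0,-0.15,0],[0,-0.15,0],[0,-0.15,0],[0,-0.15,0],[0,-0.15,0],[0,-0.15,0]], "grip": [0,0,0,0,0,0,0,0,0,0]}}

```text
clock: 22.85
ee_pos: [556.8, 123.4, 58.6]
tool_rot: [[0.061, -0.019, 0.998], [-0.998, -0.001, 0.061], [-0.001, -1.0, -0.019]]
ft_force: [-7.2, -4.5, 6.0]
finger_gap: 0.697
```

```bash
python3 st.py 556 122 58.5 3.5
python3 - <<'E'
from h import *
im=r.read_camera("wrist");cv2.imwrite("pics/w9.png",im)
im=r.read_camera("scene");cv2.imwrite("pics/s9.png",cv2.resize(im[190:270,280:370],None,fx=8,fy=7.4,interpolation=cv2.INTER_CUBIC))
E
python3 st.py 556 122 58.5 3.5
```

```text
22.85 [556.83 123.37  58.56] yaw 3.509656772711804 ydir [-0.02 -0.   -1.  ] -0.01912664325425131 F [-7.18 -4.55  6.01] T [-0.88  1.43  0.13] gap 0.6965454970268199 vel 1.7125674254146181 [-46.65  31.03  37.24 110.3  -25.1   48.07   7.67]
NEED mm [-0.83 -1.37 -0.06] rot [ 0.03 -1.1  -0.01]
coder xy -29.557475300347743 -30.08454846562346
22.95 [556.85 123.34  58.57] yaw 3.5074882611534073 ydir [-0.02 -0.   -1.  ] -0.01918480456448508 F [-8.16 -3.9   5.24] T [-0.89  1.48  0.12] gap 0.7005255825771828 vel 0.15080598711807885 [-46.65  31.03  37.24 110.3  -25.1   48.08   7.67]
NEED mm [-0.85 -1.34 -0.07] rot [ 0.03 -1.1  -0.01]
coder xy -29.544870597623703 -30.11121540336411
```

View pics/w9.png

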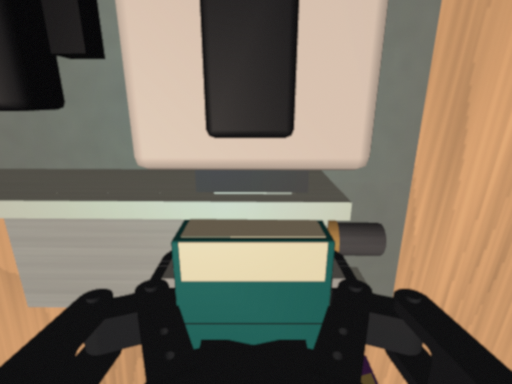

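View pics/s9.png

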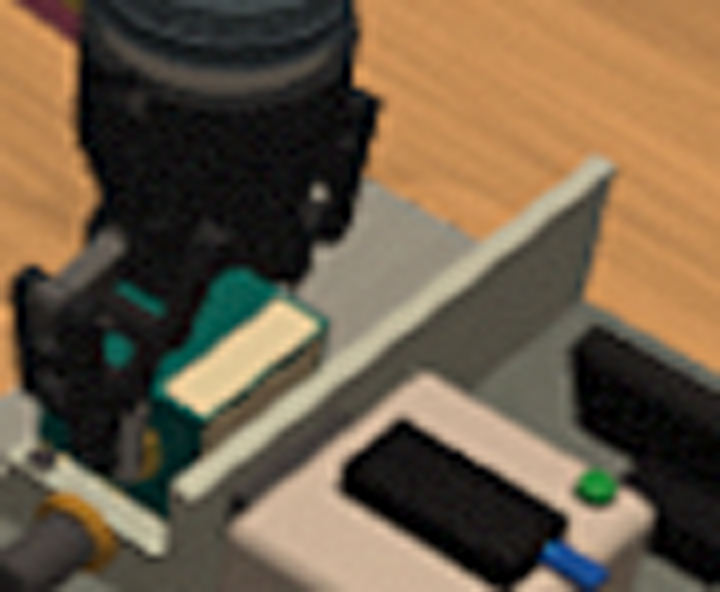

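Emit:
{"op": "apply_moves", "data": {"slide": [[0.001,0.0004,0.0005],[0.0015,0.0004,0.0005],[0.002,0.0004,0.0005],[0.002,0.0004,0.0003],[0.002,0.0004,0.0002],[0.002,0.0005,0],[0.002,0.0005,0],[0.002,0.0005,0],[0.002,0.0006,0],[0.002,0.0006,0]], "delta_rot": [[0,-0.5,0],[0,-0.5,0],[0,-0.5,0],[0,-0.5,0],[0,-0.5,0],[0,-0.5,0],[0,-0.5,0],[0,-0.5,0],[0,-0.5,0],[0,-0.5,0]], "grip": [0,0,0,0,0,0,0,0,0,0]}}

```text
clock: 23.95
ee_pos: [555.9, 123.2, 58.5]
tool_rot: [[0.06, 0.022, 0.998], [-0.998, -0.003, 0.06], [0.005, -1.0, 0.021]]
ft_force: [-5.4, -4.5, 5.7]
finger_gap: 0.694
```

```bash
python3 st.py 556 122 58.5 3.5
python3 - <<'E'
from h import *
for k in range(2):
    r.read_camera("top")
E
python3 st.py 556 122 58.5 3.5
```

```text
23.95 [555.92 123.18  58.55] yaw 3.431079589882454 ydir [ 0.02 -0.   -1.  ] 0.02143749961078247 F [-5.39 -4.55  5.7 ] T [-0.73  2.07  0.18] gap 0.6941811757110655 vel 2.519735762906141 [-47.92  29.84  37.75 112.22 -24.8   44.94   7.14]
NEED mm [ 0.08 -1.18 -0.05] rot [0.2  1.24 0.07]
coder xy -30.48165384633436 -30.22005539050147
24.05 [555.91 123.17  58.57] yaw 3.43618415473505 ydir [ 0.02 -0.   -1.  ] 0.021521751345307396 F [-6.17 -3.99  7.39] T [-0.7   1.95  0.13] gap 0.6932808352198745 vel 0.12786463709556423 [-47.92  29.83  37.75 112.22 -24.8   44.94   7.15]
NEED mm [ 0.09 -1.17 -0.07] rot [0.2  1.25 0.07]
coder xy -30.490442865160357 -30.22664794606692
```

Emit:
{"op": "apply_moves", "data": {"slide": [[0.002,0.0005,0.0005],[0.002,0.0005,0.0005],[0.002,0.0005,0.0003],[0.002,0.0005,0.0002],[0.002,0.0005,0],[0.002,0.0005,0],[0.002,0.0006,0],[0.002,0.0006,0],[0.0025,0.0007,0],[0.0025,0.0007,0]], "delta_rot": [[0,0.2,0],[0,0.2,0],[0,0.1,0],[0,0,0],[0,-0.2,0],[0,-0.3,0],[0,-0.3,0],[0,-0.3,0],[0,-0.3,0],[0,-0.3,0]], "grip": [0,0,0,0,0,0,0,0,0,0]}}

```text
clock: 25.05
ee_pos: [556.7, 123.2, 58.2]
tool_rot: [[0.06, -0.005, 0.998], [-0.998, -0.007, 0.06], [0.006, -1.0, -0.006]]
ft_force: [-9.3, -4.5, 7.7]
finger_gap: 0.694
```

```bash
python3 st.py 556 122 58.5 3.5
python3 - <<'E'
from h import *
for k in range(3):
    im=r.read_camera("scene")
cv2.imwrite("pics/s10.png",cv2.resize(im[190:270,280:370],None,fx=8,fy=7.4,interpolation=cv2.INTER_CUBIC))
cv2.imwrite("pics/t10.png",r.read_camera("top"))
E
python3 st.py 556 122 58.5 3.5
```

```text
25.05 [556.7  123.23  58.24] yaw 3.452016634811968 ydir [-0.01 -0.01 -1.  ] -0.00582155372317898 F [-9.3  -4.52  7.65] T [-0.73  1.69  0.28] gap 0.6938659318094542 vel 0.5884892546816765 [-47.33  30.76  37.57 110.88 -24.79  47.04   7.19]
NEED mm [-0.7  -1.23  0.26] rot [ 0.39 -0.31  0.05]
coder xy -29.693753991822387 -30.215792566769252
25.25 [556.7  123.19  58.23] yaw 3.4459151662883967 ydir [-0.01 -0.01 -1.  ] -0.0057669495916137835 F [-8.71 -4.9   7.91] T [-0.7   1.67  0.25] gap 0.691553447718825 vel 0.09983945007219157 [-47.33  30.76  37.57 110.89 -24.79  47.03   7.19]
NEED mm [-0.7  -1.19  0.27] rot [ 0.39 -0.31  0.05]
coder xy -29.701181776759054 -30.252101601603485
```

View pics/s10.png

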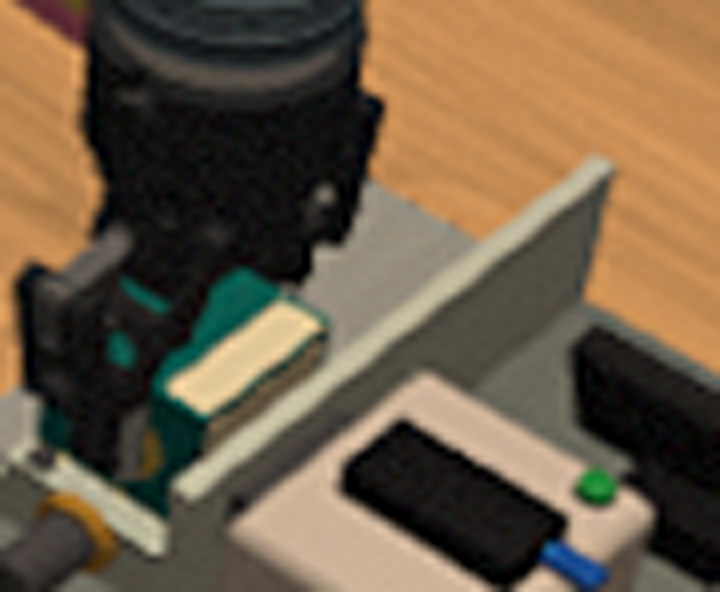

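View pics/t10.png

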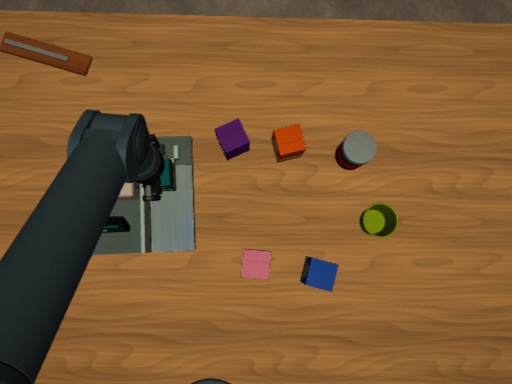

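Emit:
{"op": "apply_moves", "data": {"slide": [[0.0025,0.0007,0.0007],[0.0025,0.0007,0.0007],[0.0025,0.0008,0.0007],[0.0025,0.0008,0.0006],[0.0025,0.0008,0.0006],[0.0025,0.0008,0.0005],[0.0025,0.0009,0.0005],[0.0025,0.0009,0.0005],[0.0025,0.0009,0.0005],[0.0025,0.0009,0.0005]], "delta_rot": [[0.1,-0.3,0],[0.1,-0.3,0],[0.1,-0.3,0],[0.1,-0.3,0],[0.1,-0.3,0],[0.1,-0.3,0],[0.1,-0.3,0],[0.1,-0.3,0],[0.1,-0.3,0],[0.1,-0.3,0]], "grip": [0,0,0,0,0,0,0,0,0,0]}}

```text
clock: 26.25
ee_pos: [556.7, 123.3, 58.3]
tool_rot: [[0.059, -0.008, 0.998], [-0.998, 0.002, 0.059], [-0.002, -1.0, -0.008]]
ft_force: [-7.3, -4.0, 4.2]
finger_gap: 0.691
```

```bash
python3 st.py 556 122 58.5 3.5
python3 - <<'E'
from h import *
for k in range(4):
    im=r.read_camera("wrist")
cv2.imwrite("pics/w11.png",im)
E
python3 st.py 556 122 58.5 3.5
```

```text
26.25 [556.71 123.33  58.26] yaw 3.384729632253381 ydir [-0.01  0.   -1.  ] -0.008110169145978315 F [-7.27 -4.04  4.16] T [-1.15  1.5   0.07] gap 0.6909475601701541 vel 0.5461631873752506 [-46.8   30.7   37.26 110.83 -25.23  47.2    7.67]
NEED mm [-0.71 -1.33  0.24] rot [-0.11 -0.47  0.12]
coder xy -29.67692988521546 -30.120950792292646
26.45 [556.69 123.33  58.27] yaw 3.3830799615252345 ydir [-0.01  0.   -1.  ] -0.00814677467382751 F [-6.32 -4.41  3.97] T [-1.17  1.48  0.13] gap 0.6970597962742806 vel 0.07199223740287976 [-46.8   30.69  37.26 110.83 -25.22  47.21   7.66]
NEED mm [-0.69 -1.33  0.23] rot [-0.11 -0.47  0.12]
coder xy -29.697585915891633 -30.110805534866874
```

View pics/w11.png

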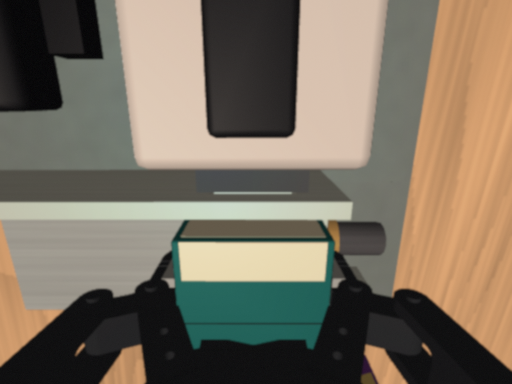

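Emit:
{"op": "apply_moves", "data": {"slide": [[0.003,0.0008,0.0003],[0.0035,0.0008,0.0003],[0.004,0.0009,0.0003],[0.004,0.001,0.0003],[0.004,0.001,0.0003],[0.004,0.001,0.0003],[0.004,0.001,0.0003],[0.004,0.001,0.0003],[0.004,0.001,0.0003],[0.004,0.001,0.0003]], "delta_rot": [[0,-0.4,0],[0,-0.5,0],[0,-0.5,0],[0,-0.5,0],[0,-0.5,0],[0,-0.5,0],[0,-0.5,0],[0,-0.5,0],[0,-0.5,0],[0,-0.5,0]], "grip": [0,0,0,0,0,0,0,0,0,0]}}

```text
clock: 27.45
ee_pos: [556.8, 123.2, 58.4]
tool_rot: [[0.059, -0.012, 0.998], [-0.998, -0.004, 0.059], [0.004, -1.0, -0.012]]
ft_force: [-11.0, -5.0, 8.3]
finger_gap: 0.695
```

```bash
python3 st.py 556 122 58.5 3.5
python3 - <<'E'
from h import *
for k in range(6):
    im=r.read_camera("wrist"); print(r.state()["ft_force"])
E
python3 st.py 556 122 58.5 3.5
```

```text
27.45 [556.75 123.23  58.35] yaw 3.403750584177647 ydir [-0.01 -0.   -1.  ] -0.012450622230773197 F [-10.97  -5.04   8.26] T [-0.93  2.17  0.27] gap 0.6947500787921963 vel 0.44065949094753054 [-47.04  30.92  37.45 110.6  -24.93  47.55   7.33]
NEED mm [-0.75 -1.23  0.15] rot [ 0.25 -0.7   0.09]
coder xy -29.647018501536007 -30.219611988986124
[-11.75907958  -5.48075224   9.1024515 ]
[-10.43763043  -4.43968848   8.570721  ]
[-11.16740574  -4.8817028    9.37715943]
[-10.1808081   -4.75697297   9.29102927]
[-10.90243433  -4.88205254   9.20754806]
[-10.89554888  -5.39837543   8.6874333 ]
27.75 [556.78 123.25  58.36] yaw 3.405908152730064 ydir [-0.01 -0.   -1.  ] -0.012366627365325046 F [-10.9   -5.4    8.69] T [-0.81  2.15  0.24] gap 0.6974343780018781 vel 0.11608889269816577 [-47.04  30.92  37.45 110.59 -24.93  47.55   7.33]
NEED mm [-0.78 -1.25  0.14] rot [ 0.25 -0.69  0.09]
coder xy -29.611719411173045 -30.20352324964175
```

Emit:
{"op": "apply_moves", "data": {"slide": [[0.004,0.0012,0.0004],[0.004,0.0014,0.0004],[0.004,0.0016,0.0004],[0.004,0.0018,0.0004],[0.004,0.0018,0.0004],[0.004,0.0018,0.0004],[0.004,0.0018,0.0004],[0.004,0.0018,0.0004],[0.004,0.0018,0.0004],[0.004,0.0018,0.0004]], "delta_rot": [[0.1,-0.6,0],[0.1,-0.6,0],[0.1,-0.6,0],[0.1,-0.6,0],[0.1,-0.6,0],[0.1,-0.6,0],[0.1,-0.6,0],[0.1,-0.6,0],[0.1,-0.6,0],[0.1,-0.6,0]], "grip": [0,0,0,0,0,0,0,0,0,0]}}

```text
clock: 28.75
ee_pos: [556.6, 123.3, 58.1]
tool_rot: [[0.058, -0.001, 0.998], [-0.998, -0.002, 0.058], [0.002, -1.0, -0.001]]
ft_force: [-9.5, -5.2, 7.4]
finger_gap: 0.698
```

```bash
python3 st.py 556 122 58.5 3.5
python3 - <<'E'
from h import *
for k in range(4):
    im=r.read_camera("wrist"); print(r.state()["ft_force"])
cv2.imwrite("pics/w12.png",im)
E
python3 st.py 556 122 58.5 3.5
```

```text
28.75 [556.59 123.25  58.05] yaw 3.3483140927527324 ydir [-0. -0. -1.] -0.0010134885964316232 F [-9.55 -5.24  7.4 ] T [-1.21  2.36  0.25] gap 0.6977893256949671 vel 0.9257638924131647 [-47.19  30.56  37.46 111.15 -25.05  46.65   7.39]
NEED mm [-0.59 -1.25  0.45] rot [ 0.1  -0.05  0.15]
coder xy -29.806974208684576 -30.184303916061697
[-10.45124938  -5.12224241   8.15242671]
[-9.56428957 -5.91940586  7.74009918]
[-9.38240887 -5.48670777  7.73752258]
[-9.95514582 -5.80397419  8.30357414]
28.95 [556.63 123.26  58.08] yaw 3.3489638717899988 ydir [-0. -0. -1.] -0.0009236931100311066 F [-9.96 -5.8   8.3 ] T [-1.18  2.32  0.27] gap 0.6946908649350051 vel 0.059400733916327594 [-47.19  30.56  37.46 111.15 -25.05  46.64   7.39]
NEED mm [-0.63 -1.26  0.42] rot [ 0.09 -0.05  0.15]
coder xy -29.764540800067994 -30.18098301260784
```

View pics/w12.png

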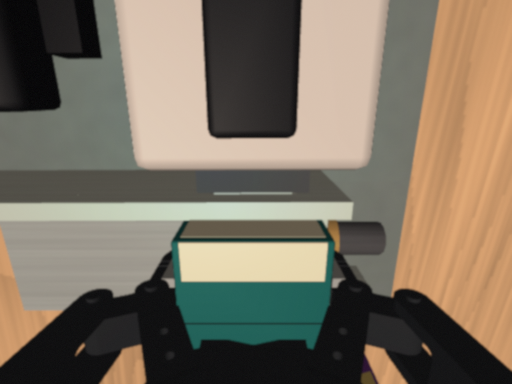

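Upright, square, in the corner, with steady forces on both fences. Handing in.

```bash
python3 -c "
from bench import r
print(r.job_done()); s=r.state(); print(s['clock'],s['ee_pos'],s['ft_force'])"
```

```text
the job is handed in; nothing more can be done
None
the job is handed in; nothing more can be done
```

I gripped the teal carton on its disc faces and lifted it onto the coder's bed. I pressed its cream panel to the rail with the trigger still out, then slid it along the rail into the end stop. I handed the job in with the gripper still holding and pushing, at about 29 s.

**Last checks:**
- **Position:** the tool, and so the carton centre, was at about (-29.8, -30.2) mm from the corner; home is (-30, -30). It was upright within 0.1° and square within 0.2°.
- **Forces:** steady at about 10 N along the rail towards the stop, 5.5 N into the rail and 8 N on the bed. The wrist sensor gives one combined force, so the separate forces on rail and stop are inferred from it.
- **Trigger:** I could not read the pin directly. Its travel (about 8 mm, fully in) is inferred from the carton's position.
- **Bystanders:** the orange carton, cup and tin looked unmoved in the last top view.

**One thing went wrong:** my first slide pushed too hard against the rail, and the carton stuck and tilted about 5°. It was still about 60 mm short of the pin, so the trigger was not touched. I eased off, straightened it and slid on with a lighter push. The rail contact for step 2 was made and held for at least 0.1 s before this tilt, and again before the pin.

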